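# Close the bench caliper on a sample holder

## Robot

A 6-joint arm with a two-finger parallel gripper is mounted at the origin on the work surface. World frame = base frame: x ahead of the robot, y to its left, z up, the work surface at z = 0. Lengths are in m, angles in degrees, forces in N, time in s.
With the tool pointing down it reaches from about 0.4 to 0.825 m from the base axis. Payload 7 kg.
Tool frame: the origin (TCP) lies midway between the tips of the shut fingers; the grasp point (between the pads) lies r.hold_point_z behind it (r.hold_point_z is the distance from the TCP to the grasp point, in m); z points along the fingers, x is the direction in which the jaws open and shut, and the axes are right-handed (so a half turn about z gives the same grasp; the last joint's range is limited). The gripper opens to 88 mm and grips with 3 to 60 N. Pads are 19 mm wide; open, the fingers measure 130 mm over their backs; the gripper's body (78 mm by 193 mm) begins 47 mm behind the grasp point.
Start: joints at [-52.42, 20.546, 0.682, 0, -70.136, -16.507], TCP at [0.243, -0.63, 0.227] pointing down, gripper open.
Joint ranges: [-176.03, 176.03], [-82.01, 121.73], [-58.28, 71.71], [-173.87, 95.51], [-174.79, -0.11], [-173.66, 173.66]. Speed limits (degrees/s): [136.94, 136.94, 172.46, 180, 180, 180].

## Interface

Orientations are given as [roll, pitch, yaw] about the fixed x, y, z axes, in that order (R = Rz(yaw) Ry(pitch) Rx(roll)).
In Python, from plant import get_state, viewer, close_job, r gives the robot as it stands.
- The arm moves only by the tool apply_moves, never from a script. Its argument "plan" is a list of rows, each a list of 3 entries, a list of its own where there are three numbers: the closure in counts, from 0 (fully open) to 255 (shut), then the shift along the tool's x, y, z in units of 50 mm (1.0 is 50 mm), then the turn about the tool's z in units of 6 degrees (1.0 is 6 degrees). A call has 1 to 12 rows; each row shifts and turns the commanded pose from where the row before left it, along the tool's axes as they then stand; what a row does not reach is not made up. A row lasts 1/8 s, in which the tool goes at most 62.5 mm and 10.7 degrees, less where a joint would pass 70% of its speed; a pose out of reach is approached as far as the arm can. A call is refused whole if a number of a shift passes 1 or a number of a turn 1, either way. A call with a gripper value outside its range is refused whole. The fingers move at their own pace and stop on an object; "squeeze" is the grip in N (left out, the last holds). Time passes only in rows, so rows that do not move let the fingers close. It gives the time, the measured TCP pose, the force and the opening at its end, in the units of the state.
- get_state(): the state, without advancing time (a new reading comes with each control period).
- viewer.capture(name): name is "scene" or "top" or "wrist"; returns a dict with "frame" (420x560x3 uint8, blue, green, red), "K" (3x3 intrinsics, pixels), "R" (3x3) and "t" (3): a world point X has camera coordinates R X + t; the wrist camera has in their place "mount" (4x4, takes a point from camera to tool coordinates, whose origin is the TCP and whose axes are the tool frame's). Camera axes: x right, y down, z forward; pixel columns grow to the right and rows downward; lengths in m; the calibration is good to about 2 mm. A picture is of the moment at which its call begins: read the wrist's pose just before it. There is no depth.
- close_job(): hands the job in, once; it reports no verdict.
The state is a dict: "time_s": time; "joints": joint angles; "qd": joint speeds; "joint_torque": joint torques, N m; "tcp_pos": TCP position; "eef_rot": TCP orientation; "contact_force": force on the tool from outside, world axes, zero at the start; "moment": the same for the moment, N m; "gripper_width": finger opening in m.
Only numpy, scipy, OpenCV 4.12 (cv2) and the standard library are available. Lean on these libraries where they do the work, as an engineer would, in place of code of your own. Each camera call takes 0.05 s, during which the arm holds its last target.

## Task

Gauge the large filled sample holder (the wider of the two discs with a closed white face): lay it flat on the bed of the bench caliper, in the middle between the open jaws, and let go of it. Then slide the caliper's jaw shut with its thumb plate until the holder is pressed between both jaws, hold the pressure for about a second without forcing it, and back off, leaving the jaw closed on the holder. Leave the other two loose holders where they lie.

Things in the scene. Friction and masses are not known exactly. Their poses are not given: they have to be found in the camera images.
- holder_center (a point): The large filled sample holder, the one to gauge: a loose plain aluminium disc, 60 mm diameter, 16 mm thick, about 0.12 kg, with a closed round white face on top; lies flat on the bench. This point is its centre, half-way up (8 mm above its underside); z is its upright axis.
- empty_holder_center (a point): Bystander: an empty sample holder, a loose open aluminium ring, 60 mm outside and 40 mm inside diameter, 16 mm thick, lying flat on the bench. The point is its centre, half-way up. The three loose holders change places between starts.
- small_holder_center (a point): Bystander: a small filled sample holder, like the large one but 42 mm in diameter, 16 mm thick, lying flat on the bench. The point is its centre, half-way up. (The holders on the turntable and in the tray at the back are fixed and also small.)
- anvil: Fixed jaw of the bench caliper: steel block 44 mm wide, 32 mm high above the bed. Origin: middle of its flat face, at the level of the bed's top, 16 mm above the bench. y points along the bed to the sliding jaw, x across, z up. The bed: a fixed dark steel plate, x -38 to 38 mm, y -45 to 215 mm, with scale marks. Behind the face a grey foot 70 mm wide, 20 mm high, reaches to y = -40 mm.
- jaw (a joint): The sliding jaw: the gap between the two jaw faces in m, 0 shut to 0.13 fully open; starts at 0.10 to 0.13. It slides along the anvil's y axis with about 2 N of drag and stays where it is left.
- sliding_face (a point): Middle of the sliding jaw's flat face at the level of the bed's top, axes as the anvil's (the face looks along -y). The jaw is a steel block 44 mm wide (x), 20 mm thick (y), 32 mm high; behind it (+y) a grey carriage plate 84 mm wide, its top 11 mm above the bed, reaches to 72 mm from the face.
- thumb_top (a point): Middle of the top edge of the upright steel thumb plate, 32 mm wide (x), 12 mm thick (y), on the carriage; its middle is 56 mm behind the sliding face at rest, top 80 mm and foot 28 mm above the bench. Axes as the anvil's. Pushed on its back along -y it drives the jaw through a spring, 1 N per mm, 12 mm travel, then a hard stop (jaw drag takes about 2 mm); released, it springs back.
Things that resemble listed ones, but are neither listed nor needed, are in the scene too. What is shaped like the part that bears holder_center but blue or turquoise is not meant.

How it is judged:
By the outcome, as a careful person would: the job done as asked, in the order asked, and still so for the second after the job is handed in, with the robot touching nothing.
It also fails if it takes over 54 s, if anything falls off the work surface, if the arm or the gripper's body presses on something with over 40 N, if the wrist force passes 120 N, or if a joint passes its speed limit or range.

## Working session

There is one attempt and no reset: what is moved stays moved. The work goes in short steps, Python scripts to look and compute and a tool call to move; the robot and the scene stay as the last step left them, time stands still between calls to the robot, and variables do not carry over. Pictures are saved under pics/ and viewed, and the job is handed in when it is done.

Besides the shell and the picture viewer there is one more tool, called after "Emit:" by a JSON object that holds its "name" and its "arguments". apply_moves: Moves the arm, as the interface text tells. Its arguments: {"type":"object","properties":{"plan":{"type":"array","items":{"type":"array"}},"squeeze":{"type":"number"}},"required":["plan"]}

```bash
ls; mkdir -p pics; python3 - <<'E'
from plant import get_state, viewer, r
import cv2
s=get_state();print(s, r.hold_point_z)
for n in("scene","top","wrist"):
    c=viewer.capture(n);cv2.imwrite(f"pics/{n}0.png",c["frame"])
    print(n,{k:v for k,v in c.items() if k!="frame"})
E
```

```text
pics
{'time_s': 0.0, 'joints': array([-5.24190045e+01,  2.05936202e+01,  6.33474258e-01, -2.12186700e-02,
       -7.01339971e+01, -1.65052024e+01]), 'qd': array([-0.01832431,  0.00437772,  0.04599259,  0.01176327,  0.03326553,
       -0.0318219 ]), 'joint_torque': array([ 3.63186173e-04, -5.82717276e+01,  2.93063056e+01,  6.99750915e+00,
        7.07254512e-03, -1.53140181e-04]), 'tcp_pos': array([ 0.24252233, -0.62940881,  0.22559228]), 'eef_rot': array([-1.79992376e+02, -9.59312228e-02,  1.11068560e+02]), 'contact_force': array([ 0.2651603 , -0.09116159,  0.24079378]), 'moment': array([-0.01811187,  0.06170428, -0.00346968]), 'gripper_width': 0.08786145771824934} 0.0188
scene {'K': array([[520.96892259,   0.        , 275.36702709],
       [  0.        , 520.96892259, 208.14983025],
       [  0.        ,   0.        ,   1.        ]]), 'R': array([[ 2.83907321e-01,  9.58851424e-01,  7.60847878e-04],
       [ 8.01337056e-01, -2.36832830e-01, -5.49335173e-01],
       [-5.26550620e-01,  1.56569973e-01, -8.35601752e-01]]), 't': array([-0.22756948, -0.38551562,  1.42200487])}
top {'K': ar
[... 207 characters left out ...]
7094e-02],
       [-9.81913881e-01, -8.78305477e-04, -1.89326064e-01],
       [ 1.89209993e-01, -3.98685934e-02, -9.81126941e-01]]), 't': array([0.04271584, 0.52237851, 0.85456024])}
wrist {'K': array([[312.68425048,   0.        , 281.10308776],
       [  0.        , 312.68425048, 212.97117297],
       [  0.        ,   0.        ,   1.        ]]), 'mount': array([[ 9.99999717e-01, -6.71430642e-04,  3.39180854e-04,
        -7.87772582e-04],
       [ 5.67559589e-04,  9.69369497e-01,  2.45606302e-01,
        -6.62581084e-02],
       [-4.93699171e-04, -2.45606040e-01,  9.69369604e-01,
        -1.58457467e-01],
       [ 0.00000000e+00,  0.00000000e+00,  0.00000000e+00,
         1.00000000e+00]])}
```

View pics/scene0.png

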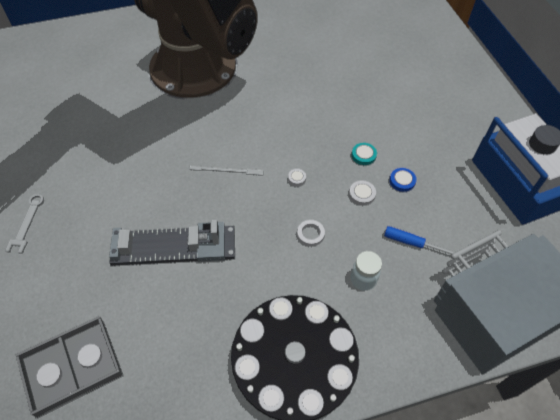

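View pics/top0.png

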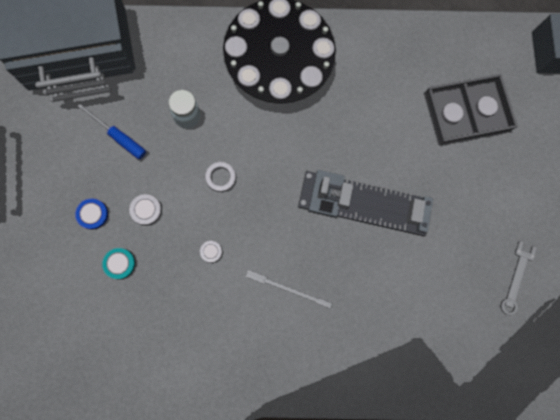

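View pics/wrist0.png

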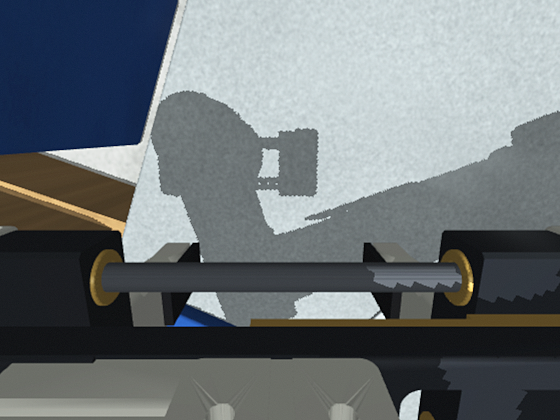

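The large filled holder is at top px (145,209) and scene px (362,191). The caliper is at top px (300–432, 170–235), with the anvil probably at right (422,208) and the sliding jaw and thumb plate at left (~325,195). Next I'll zoom in.

```bash
python3 - <<'E'
import cv2,numpy as np
a=cv2.imread("pics/top0.png")[155:250,285:450];b=cv2.imread("pics/scene0.png")[205:280,95:250]
a=cv2.resize(a,(800,460),interpolation=cv2.INTER_CUBIC);b=cv2.resize(b,(800,387),interpolation=cv2.INTER_CUBIC)
cv2.imwrite("pics/ztop.png",a);cv2.imwrite("pics/zscene.png",b)
E
```

```text
(no output)
```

View pics/ztop.png

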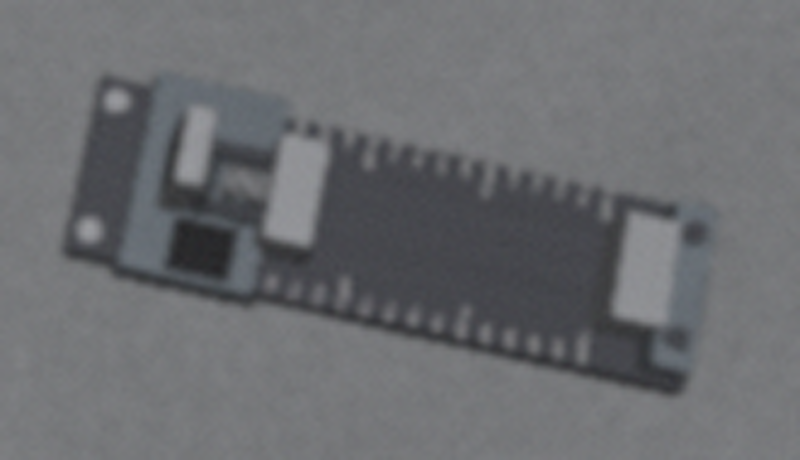

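View pics/zscene.png

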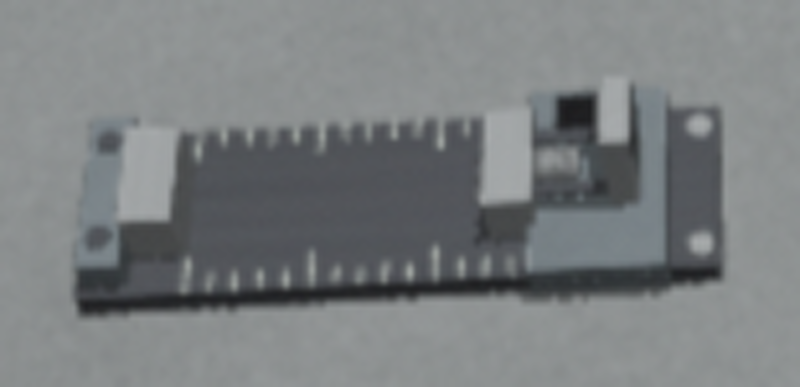

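```bash
cat > h.py <<'E'
import numpy as np,cv2
from scipy.spatial.transform import Rotation as Ro
def ray(c,uv):
    d=np.linalg.inv(c["K"])@np.array([uv[0],uv[1],1.]); R=c["R"];return -R.T@c["t"],R.T@d
def onz(c,uv,z):
    o,d=ray(c,uv);return o+d*(z-o[2])/d[2]
def tri(rs):
    A=np.zeros((3,3));b=np.zeros(3)
    for o,d in rs:
        d=d/np.linalg.norm(d);P=np.eye(3)-np.outer(d,d);A+=P;b+=P@o
    X=np.linalg.solve(A,b)
    return X,[np.linalg.norm((np.eye(3)-np.outer(d,d)/(d@d))@(X-o)) for o,d in rs]
def proj(c,X):
    p=c["K"]@(c["R"]@np.asarray(X)+c["t"]);return p[:2]/p[2]
def wristcam(c,s):
    T=np.eye(4);T[:3,:3]=Ro.from_euler("xyz",s["eef_rot"],degrees=True).as_matrix();T[:3,3]=s["tcp_pos"]
    W=np.linalg.inv(T@c["mount"]);return dict(frame=c["frame"],K=c["K"],R=W[:3,:3],t=W[:3,3])
def blobs(img,thr,roi,amin=20,inv=False):
    x0,y0,x1,y1=roi;g=cv2.cvtColor(img[y0:y1,x0:x1],cv2.COLOR_BGR2GRAY)
    m=((g<thr) if inv else (g>thr)).astype(np.uint8)
    cs,_=cv2.findContours(m,cv2.RETR_EXTERNAL,cv2.CHAIN_APPROX_NONE);out=[]
    for k in cs:
        if cv2.contourArea(k)<amin: continue
        (cx,cy),wh,an=cv2.minAreaRect(k);M=cv2.moments(k)
        out.append((cv2.contourArea(k),M["m10"]/M["m00"]+x0,M["m01"]/M["m00"]+y0,cv2.boxPoints(((cx+x0,cy+y0),wh,an))))
    return out
E
python3 - <<'E'
from h import *
from plant import viewer
np.set_printoptions(precision=4,suppress=True)
T=viewer.capture("top");S=viewer.capture("scene")
for n,c,roi,thr in(("topcal",T,(300,165,440,240),130),("topcal",T,(300,165,440,240),145),("scenecal",S,(100,210,250,275),135),("scenecal",S,(100,210,250,275),150),("topdisc",T,(120,185,170,235),130),("topsm",T,(190,235,230,270),130),("topring",T,(195,155,245,200),130),("scdisc",S,(340,172,378,208),150),("scsm",S,(280,160,315,190),150),("scring",S,(290,215,330,250),150)):
    print(n,thr)
    for a,u,v,b in blobs(c["frame"],thr,roi): print("  ",a,round(u,1),round(v,1),"z48",onz(c,(u,v),.048)[:2],"z16",onz(c,(u,v),.016)[:2],b.round().tolist())
E
```

```text
topcal 130
   172.0 418.1 210.3 z48 [ 0.5191 -0.2441] z16 [ 0.5252 -0.2556] [[412.0, 219.0], [414.0, 199.0], [424.0, 201.0], [422.0, 221.0]]
   153.0 345.6 193.6 z48 [ 0.5517 -0.1047] z16 [ 0.5589 -0.1112] [[339.0, 203.0], [344.0, 182.0], [352.0, 184.0], [348.0, 205.0]]
   52.5 325.0 184.2 z48 [ 0.5702 -0.0652] z16 [ 0.5781 -0.0704] [[321.0, 191.0], [324.0, 177.0], [329.0, 178.0], [326.0, 192.0]]
topcal 145
   83.5 345.3 194.5 z48 [ 0.55   -0.1041] z16 [ 0.5571 -0.1106] [[341.0, 202.0], [344.0, 184.0], [350.0, 185.0], [347.0, 203.0]]
   22.0 324.9 183.9 z48 [ 0.5708 -0.0652] z16 [ 0.5788 -0.0703] [[322.0, 190.0], [325.0, 178.0], [328.0, 178.0], [325.0, 190.0]]
scenecal 135
   9536.0 174.5 242.0 z48 [ 0.5581 -0.1431] z16 [ 0.5387 -0.1448] [[100.0, 210.0], [249.0, 210.0], [249.0, 274.0], [100.0, 274.0]]
scenecal 150
   140.5 123.0 237.8 z48 [ 0.5183 -0.2429] z16 [ 0.4975 -0.248 ] [[117.0, 246.0], [119.0, 229.0], [129.0, 229.0], [127.0, 247.0]]
   131.5 192.9 234.2 z48 [ 0.5506 -0.1034] z16 [ 0.5309 -0.1036] [[188.0, 243.0], [189.0, 225.0], [198.0, 225.0], [197.0, 244.0]]
   37.0 213.4 
[... 235 characters left out ...]
, [129.0, 223.0]]
topsm 130
   374.5 209.8 250.7 z48 [0.4422 0.1541] z16 [0.4455 0.1569] [[199.0, 240.0], [221.0, 240.0], [221.0, 262.0], [199.0, 262.0]]
topring 130
   677.5 219.6 175.4 z48 [0.587  0.1379] z16 [0.5955 0.1401] [[205.0, 161.0], [234.0, 161.0], [234.0, 190.0], [205.0, 190.0]]
scdisc 150
   441.5 362.6 190.4 z48 [0.5467 0.274 ] z16 [0.5269 0.2868] [[349.0, 180.0], [376.0, 180.0], [376.0, 201.0], [349.0, 201.0]]
scsm 150
   203.5 296.7 174.9 z48 [0.4656 0.1489] z16 [0.4429 0.1574] [[287.0, 168.0], [306.0, 168.0], [306.0, 182.0], [287.0, 182.0]]
scring 150
   510.5 310.8 230.6 z48 [0.6114 0.1328] z16 [0.5938 0.1407] [[292.0, 230.0], [310.0, 212.0], [329.0, 231.0], [311.0, 249.0]]
```

```bash
cat >> h.py <<'E'
def steps(p0,yaw0,p1,yaw1,n,turn_first=True):
    """rows (dx,dy,dz units, turn units); tool down; turn spread over n rows"""
    d=(np.array(p1)-p0)/n; dy=(yaw1-yaw0)/n; out=[]
    for i in range(n):
        y=np.radians(yaw0+dy*i); X=np.array([np.cos(y),np.sin(y),0]);Y=np.array([np.sin(y),-np.cos(y),0])
        out.append(([round(float(d@X)/.05,2),round(float(d@Y)/.05,2),round(float(-d[2])/.05,2)],round(-dy/6,2)))
    return out
E
python3 - <<'E'
from h import *
from plant import get_state,viewer
np.set_printoptions(precision=4,suppress=True)
T=viewer.capture("top");S=viewer.capture("scene")
for n,a,b in(("disc",(144,208.5),(362.6,190.4)),("anv",(418.1,210.3),(123,237.8)),("jaw",(345.5,194),(192.9,234.2)),("thumb",(325,184.2),(213.4,225.6))):
    print(n,*tri([ray(T,a),ray(S,b)]))
s=get_state()
for k in steps(s["tcp_pos"],s["eef_rot"][2],(.55,-.106,.27),167,12):print(k)
E
```

```text
disc [0.528  0.2858 0.0179] [np.float64(0.00012094364959730715), np.float64(0.00012094364959734102)]
anv [ 0.5189 -0.2431  0.0493] [np.float64(0.000515715967654681), np.float64(0.0005157159676547136)]
jaw [ 0.5509 -0.1038  0.0488] [np.float64(0.0005019811086011389), np.float64(0.0005019811086011616)]
thumb [ 0.5624 -0.0598  0.0803] [np.float64(0.0003337609393300526), np.float64(0.0003337609393300743)]
([0.63, 0.79, -0.07], np.float64(-0.78))
([0.56, 0.84, -0.07], np.float64(-0.78))
([0.49, 0.88, -0.07], np.float64(-0.78))
([0.42, 0.92, -0.07], np.float64(-0.78))
([0.34, 0.95, -0.07], np.float64(-0.78))
([0.27, 0.98, -0.07], np.float64(-0.78))
([0.19, 0.99, -0.07], np.float64(-0.78))
([0.1, 1.01, -0.07], np.float64(-0.78))
([0.02, 1.01, -0.07], np.float64(-0.78))
([-0.06, 1.01, -0.07], np.float64(-0.78))
([-0.14, 1.0, -0.07], np.float64(-0.78))
([-0.22, 0.99, -0.07], np.float64(-0.78))
```

Emit:
{"name": "apply_moves", "arguments": {"plan": [[0, [0.63, 0.79, -0.07], -0.78], [0, [0.56, 0.84, -0.07], -0.78], [0, [0.49, 0.88, -0.07], -0.78], [0, [0.42, 0.92, -0.07], -0.78], [0, [0.34, 0.95, -0.07], -0.78], [0, [0.27, 0.98, -0.07], -0.78], [0, [0.19, 0.99, -0.07], -0.78], [0, [0.1, 1.0, -0.07], -0.78], [0, [0.02, 1.0, -0.07], -0.78], [0, [-0.06, 1.0, -0.07], -0.78], [0, [-0.14, 1.0, -0.07], -0.78], [0, [-0.22, 0.99, -0.07], -0.78]]}}

```text
time_s: 1.85
tcp_pos: [0.5485, -0.1057, 0.269]
eef_rot: [180.0, 0.0, 167.4]
contact_force: [0.9, -0.2, 0.1]
gripper_width: 0.0875
```

Emit:
{"name": "apply_moves", "arguments": {"plan": [[0, [0, 0, 0], 0], [0, [0, 0, 0], 0], [0, [0, 0, 0], 0], [0, [0, 0, 0], 0]]}}

```text
time_s: 2.35
tcp_pos: [0.5475, -0.1081, 0.2687]
eef_rot: [180.0, 0.0, 167.2]
contact_force: [0.2, -0.2, 0.3]
gripper_width: 0.0875
```

```bash
python3 - <<'E'
from h import *
from plant import get_state,viewer
import pickle
s=get_state();c=viewer.capture("wrist");w=wristcam(c,s);pickle.dump(w,open("w1.pkl","wb"))
cv2.imwrite("pics/w1.png",c["frame"]);print(s["tcp_pos"],s["eef_rot"],s["qd"])
E
```

```text
[ 0.54747085 -0.10812597  0.2687054 ] [1.79996383e+02 8.81702405e-03 1.67151162e+02] [ 0.19658211  0.04461224  0.06677558 -0.01629417 -0.04329796  0.04475407]
```

View pics/w1.png

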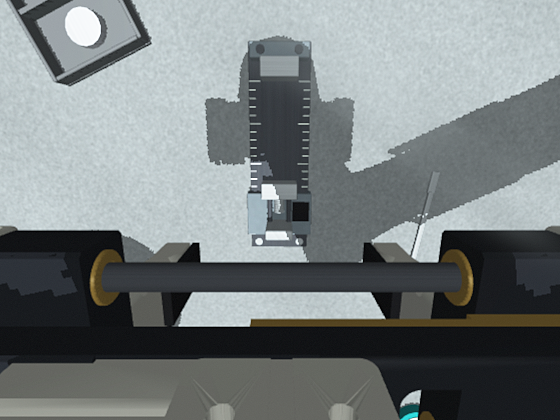

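The caliper stands nearly upright in the wrist view: anvil top at about (280,66), jaw at about (280,190), bed edges at columns 248 and 311. Next I'll measure the exact features.

```bash
python3 - <<'E'
import pickle,cv2
w=pickle.load(open("w1.pkl","rb"))
a=w["frame"][30:255,200:360];cv2.imwrite("pics/zw1.png",cv2.resize(a,(426,600),interpolation=cv2.INTER_CUBIC))
b=w["frame"][30:90,235:325];cv2.imwrite("pics/zw1a.png",cv2.resize(b,(720,480),interpolation=cv2.INTER_CUBIC))
b=w["frame"][170:255,235:325];cv2.imwrite("pics/zw1b.png",cv2.resize(b,(540,510),interpolation=cv2.INTER_CUBIC))
E
```

```text
(no output)
```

View pics/zw1a.png

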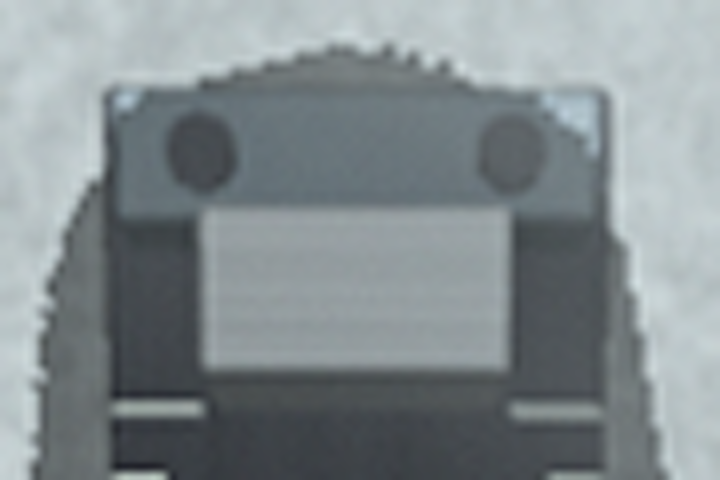

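View pics/zw1b.png

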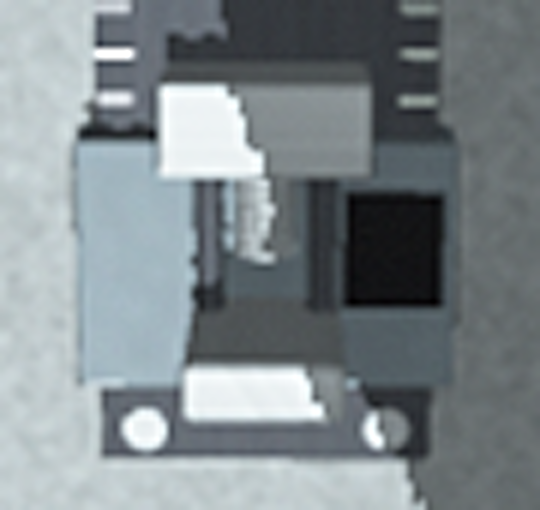

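```bash
python3 - <<'E'
from h import *
import pickle
np.set_printoptions(precision=4,suppress=True)
w=pickle.load(open("w1.pkl","rb"))
P={k:onz(w,uv,z) for k,uv,z in(("aL",(259.9,75.8),.048),("aR",(298.7,75.8),.048),("jL",(261.3,183.4),.048),("jR",(296.6,183.4),.048),
 ("tbL",(265.4,239.6),.08),("tbR",(291.6,239.6),.08),("tfL",(265.4,230.8),.08),("tfR",(291.6,230.8),.08),
 ("bedL0",(248.3,70),.016),("bedL1",(250,175),.016),("bedR0",(310.5,70),.016),("bedR1",(308.7,175),.016))}
for k,v in P.items():print(k,v)
a=(P["aL"]+P["aR"])/2;j=(P["jL"]+P["jR"])/2;tb=(P["tbL"]+P["tbR"])/2
print("widths",[np.linalg.norm(P[p+"L"]-P[p+"R"]) for p in("a","j","tb")],"bed",np.linalg.norm(P["bedL0"]-P["bedR0"]))
y=j-a;print("gap",np.linalg.norm(y),"ang",np.degrees(np.arctan2(y[1],y[0])),"mid",(a+j)/2,"tb",tb,np.linalg.norm((tb-j)[:2]))
for k in("bedL","bedR"):
    d=P[k+"1"]-P[k+"0"];print(k,np.degrees(np.arctan2(d[1],d[0])))
x=P["aR"]-P["aL"];print(np.degrees(np.arctan2(x[1],x[0])));print("bed mid",(P["bedL0"]+P["bedR0"])/2,(P["bedL1"]+P["bedR1"])/2)
E
```

```text
aL [ 0.5417 -0.2399  0.048 ]
aR [ 0.4992 -0.2301  0.048 ]
jL [ 0.5693 -0.121   0.048 ]
jR [ 0.5272 -0.1114  0.048 ]
tbL [ 0.5773 -0.0599  0.08  ]
tbR [ 0.5474 -0.0531  0.08  ]
tfL [ 0.5747 -0.0704  0.08  ]
tfR [ 0.5451 -0.0636  0.08  ]
bedL0 [ 0.5547 -0.255   0.016 ]
bedL1 [ 0.5842 -0.1307  0.016 ]
bedR0 [ 0.481  -0.2381  0.016 ]
bedR1 [ 0.5089 -0.1135  0.016 ]
widths [np.float64(0.043674771855348085), np.float64(0.043128014224315614), np.float64(0.030676593618222454)] bed 0.0756031969546104
gap 0.12203704133457179 ang 76.83654960915706 mid [ 0.5343 -0.1756  0.048 ] tb [ 0.5623 -0.0565  0.08  ] 0.0613167959319012
bedL 76.64190198843129
bedR 77.38278144687375
167.12391507439506
bed mid [ 0.5178 -0.2466  0.016 ] [ 0.5465 -0.1221  0.016 ]
```

```bash
python3 - <<'E'
from h import *
from plant import get_state
s=get_state()
print(steps(s["tcp_pos"],s["eef_rot"][2],(.54,.34,.2),167,10))
E
```

```text
[([0.21, 0.87, 0.14], np.float64(0.0)), ([0.21, 0.87, 0.14], np.float64(0.0)), ([0.21, 0.87, 0.14], np.float64(0.0)), ([0.21, 0.87, 0.14], np.float64(0.0)), ([0.21, 0.87, 0.14], np.float64(0.0)), ([0.22, 0.87, 0.14], np.float64(0.0)), ([0.22, 0.87, 0.14], np.float64(0.0)), ([0.22, 0.87, 0.14], np.float64(0.0)), ([0.22, 0.87, 0.14], np.float64(0.0)), ([0.22, 0.87, 0.14], np.float64(0.0))]
```

Emit:
{"name": "apply_moves", "arguments": {"plan": [[0, [0.21, 0.87, 0.14], 0], [0, [0.21, 0.87, 0.14], 0], [0, [0.21, 0.87, 0.14], 0], [0, [0.21, 0.87, 0.14], 0], [0, [0.21, 0.87, 0.14], 0], [0, [0.22, 0.87, 0.14], 0], [0, [0.22, 0.87, 0.14], 0], [0, [0.22, 0.87, 0.14], 0], [0, [0.22, 0.87, 0.14], 0], [0, [0.22, 0.87, 0.14], 0], [0, [0, 0, 0], 0], [0, [0, 0, 0], 0]]}}

```text
time_s: 3.9
tcp_pos: [0.5392, 0.3402, 0.1984]
eef_rot: [-180.0, -0.0, 167.2]
contact_force: [-0.2, -0.4, -0.7]
gripper_width: 0.0873
```

```bash
python3 - <<'E'
from h import *
from plant import get_state,viewer
np.set_printoptions(precision=4,suppress=True)
s=get_state();c=viewer.capture("wrist");w=wristcam(c,s)
cv2.imwrite("pics/w2.png",c["frame"]);print(s["tcp_pos"],s["eef_rot"],s["contact_force"])
print(proj(w,(.528,.286,.016)))
E
```

```text
[0.5392 0.3402 0.1984] [-179.9671   -0.0121  167.2264] [-0.1507 -0.373  -0.683 ]
[279.917  144.6708]
```

View pics/w2.png

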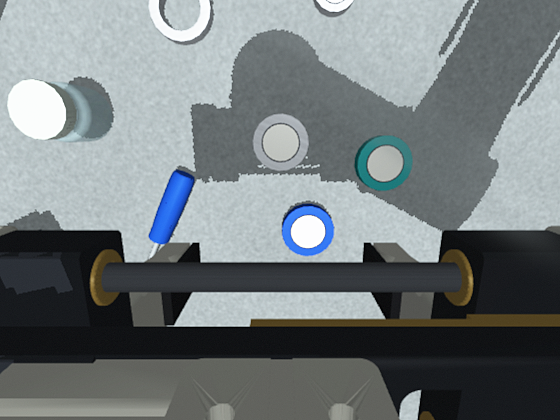

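```bash
python3 - <<'E'
from h import *
from plant import get_state,viewer
np.set_printoptions(precision=4,suppress=True)
s=get_state();c=viewer.capture("wrist");w=wristcam(c,s)
g=cv2.cvtColor(c["frame"],cv2.COLOR_BGR2GRAY)[100:185,240:322]
h=cv2.HoughCircles(cv2.resize(g,None,fx=4,fy=4,interpolation=cv2.INTER_CUBIC),cv2.HOUGH_GRADIENT,2,400,param1=100,param2=30,minRadius=95,maxRadius=120)
h=h[0,0]/4;u=(h[0]+240-.4,h[1]+100-.4);print(u,h[2])
p=onz(w,u,.016);print(p, p-s["tcp_pos"])
print(steps(s["tcp_pos"],s["eef_rot"][2],(p[0],p[1],.08),167.2,5)[0])
E
```

```text
(np.float32(280.85), np.float32(141.85)) 28.05
[0.5265 0.2831 0.016 ] [-0.0128 -0.0568 -0.1827]
([-0.0, -0.23, 0.47], np.float64(-0.0))
```

Emit:
{"name": "apply_moves", "arguments": {"plan": [[0, [0, -0.4, 0.4], 0], [0, [0, -0.4, 0.5], 0], [0, [0, -0.35, 0.6], 0], [0, [0, 0, 0.6], 0], [0, [0, 0, 0.6], 0], [0, [0, 0, 0.5], 0], [0, [0, 0, 0.3], 0], [0, [0, 0, 0.2], 0], [0, [0, 0, 0.1], 0], [0, [0, 0, 0], 0], [0, [0, 0, 0], 0]]}}

```text
time_s: 5.38
tcp_pos: [0.5268, 0.285, 0.0092]
eef_rot: [179.9, 0.0, 167.2]
contact_force: [-0.4, -0.2, 0.7]
gripper_width: 0.0874
```

```bash
python3 - <<'E'
from h import *
from plant import get_state,viewer
s=get_state();c=viewer.capture("top");cv2.imwrite("pics/t3.png",cv2.resize(c["frame"][150:310,40:260],(770,560)))
c=viewer.capture("scene");cv2.imwrite("pics/s3.png",cv2.resize(c["frame"][110:250,260:460],(800,560)))
print(s["tcp_pos"],s["contact_force"])
E
```

```text
[0.52678493 0.28498918 0.0092225 ] [-0.4291004  -0.19267131  0.74760884]
```

View pics/s3.png

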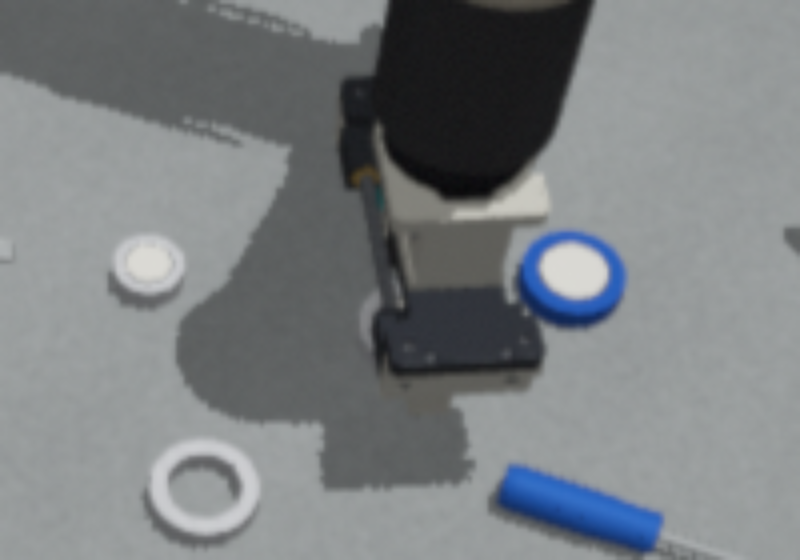

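The arm is over the holder, clear of its neighbours. I'll go a little lower, then close.

Emit:
{"name": "apply_moves", "arguments": {"plan": [[0, [0, 0, 0.06], 0], [0, [0, 0, 0], 0]]}}

```text
time_s: 5.72
tcp_pos: [0.5263, 0.2845, 0.0054]
eef_rot: [-180.0, -0.0, 167.2]
contact_force: [0.1, 0.2, 0.9]
gripper_width: 0.087
```

Emit:
{"name": "apply_moves", "arguments": {"plan": [[0, [0, 0, 0.03], 0], [120, [0, 0, 0], 0], [255, [0, 0, 0], 0], [255, [0, 0, 0], 0], [255, [0, 0, 0], 0], [255, [0, 0, 0], 0], [255, [0, 0, 0], 0], [255, [0, 0, 0], 0]], "squeeze": 20}}

```text
time_s: 6.72
tcp_pos: [0.5265, 0.2847, 0.0041]
eef_rot: [180.0, 0.0, 167.2]
contact_force: [-0.5, 0.2, 0.5]
gripper_width: 0.0594
```

Emit:
{"name": "apply_moves", "arguments": {"plan": [[255, [0, 0, -0.2], 0], [255, [0, 0, -0.6], 0], [255, [0, 0, -0.8], 0], [255, [0, 0, -0.8], 0], [255, [-0.1, -0.4, 0], 0], [255, [-0.2, -0.8, 0], 0], [255, [-0.2, -0.8, 0], 0], [255, [-0.2, -0.8, 0], 0], [255, [-0.2, -0.8, 0], 0], [255, [-0.2, -0.8, 0], 0], [255, [-0.2, -0.8, 0], 0], [255, [-0.2, -0.8, 0], 0]]}}

```text
time_s: 8.22
tcp_pos: [0.5323, -0.0263, 0.1237]
eef_rot: [-180.0, -0.1, 167.2]
contact_force: [0.5, -1.0, -1.2]
gripper_width: 0.0589
```

Emit:
{"name": "apply_moves", "arguments": {"plan": [[255, [-0.2, -0.8, 0], 0], [255, [-0.2, -0.8, 0], 0], [255, [-0.2, -0.8, 0], 0], [255, [-0.2, -0.8, 0], 0], [255, [-0.1, -0.4, 0], 0], [255, [0, -0.15, 0], 0], [255, [0, 0, 0], 0], [255, [0, 0, 0], 0]]}}

```text
time_s: 9.22
tcp_pos: [0.5356, -0.2167, 0.124]
eef_rot: [180.0, -0.0, 167.3]
contact_force: [-0.2, 0.7, -1.3]
gripper_width: 0.0593
```

```bash
python3 - <<'E'
from h import *
from plant import get_state,viewer
s=get_state();c=viewer.capture("top");cv2.imwrite("pics/t4.png",cv2.resize(c["frame"][120:280,270:470],(750,600)))
c=viewer.capture("wrist");cv2.imwrite("pics/w4.png",c["frame"])
print(s["tcp_pos"],s["eef_rot"],s["contact_force"])
d=np.array([.5345,-.175,.12])-s["tcp_pos"];y=np.radians(s["eef_rot"][2])
print(d@[np.cos(y),np.sin(y),0]/.05,d@[np.sin(y),-np.cos(y),0]/.05,d)
E
```

```text
[ 0.5355691  -0.21668369  0.12401969] [ 1.79992720e+02 -1.23620502e-02  1.67264818e+02] [-0.23461719  0.66468969 -1.30751525]
0.20463535598166535 0.8084513558353784 [-0.0010691   0.04168369 -0.00401969]
```

View pics/t4.png

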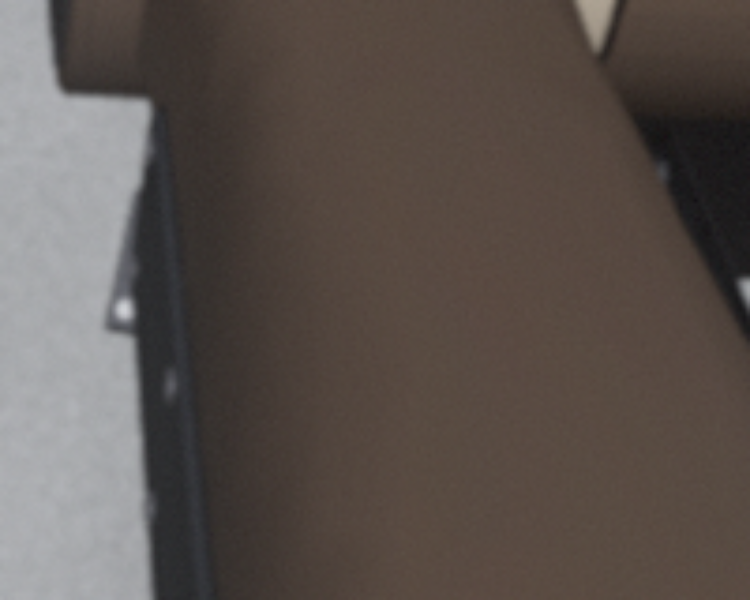

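View pics/w4.png

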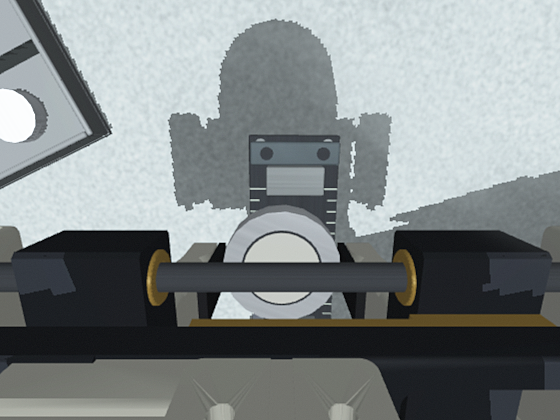

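Emit:
{"name": "apply_moves", "arguments": {"plan": [[255, [0.1, 0.45, 0], 0], [255, [0.1, 0.4, 0], 0], [255, [0, 0, 0], 0], [255, [0, 0, 0], 0], [255, [0, 0, 0], 0]]}}

```text
time_s: 9.95
tcp_pos: [0.5354, -0.174, 0.1241]
eef_rot: [-180.0, -0.0, 167.2]
contact_force: [0.4, -0.6, -1.0]
gripper_width: 0.0593
```

```bash
python3 - <<'E'
from h import *
from plant import get_state,viewer
s=get_state();print(s["tcp_pos"],s["eef_rot"])
c=viewer.capture("wrist");cv2.imwrite("pics/w5.png",c["frame"])
d=np.array([.535,-.1728,.12])-s["tcp_pos"];y=np.radians(s["eef_rot"][2])
print(d@[np.cos(y),np.sin(y),0]/.05,d@[np.sin(y),-np.cos(y),0]/.05,d)
E
```

```text
[ 0.53541569 -0.17399546  0.12406192] [-1.79995674e+02 -1.04327172e-03  1.67222276e+02]
0.013395919191279245 0.02147839506874527 [-0.00041569  0.00119546 -0.00406192]
```

View pics/w5.png

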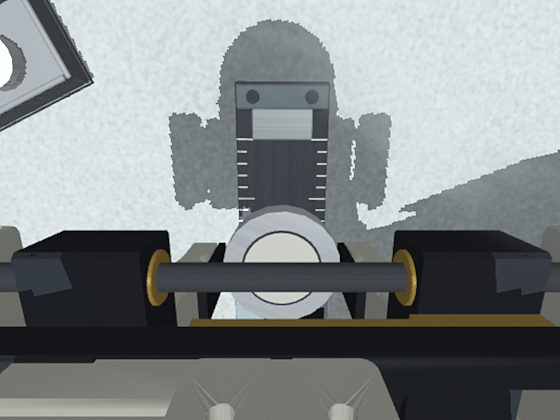

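The holder is centred across the bed (column about 282 for both). Lowering now.

Emit:
{"name": "apply_moves", "arguments": {"plan": [[255, [0, 0.02, 0.3], 0], [255, [0, 0, 0.5], 0], [255, [0, 0, 0.5], 0], [255, [0, 0, 0.4], 0], [255, [0, 0, 0.2], 0], [255, [0, 0, 0.08], 0], [255, [0, 0, 0], 0], [255, [0, 0, 0], 0]]}}

```text
time_s: 11.0
tcp_pos: [0.5362, -0.1727, 0.0257]
eef_rot: [180.0, 0.1, 167.2]
contact_force: [0.6, -0.1, -1.7]
gripper_width: 0.0594
```

Emit:
{"name": "apply_moves", "arguments": {"plan": [[255, [0.01, 0, 0.04], 0], [255, [0, 0, 0.04], 0], [255, [0, 0, 0], 0], [255, [0, 0, 0], 0]]}}

```text
time_s: 11.5
tcp_pos: [0.5351, -0.1726, 0.0211]
eef_rot: [-180.0, -0.0, 167.2]
contact_force: [0.3, -0.0, -2.6]
gripper_width: 0.0597
```

Emit:
{"name": "apply_moves", "arguments": {"plan": [[255, [0, 0, 0.02], 0], [255, [0, 0, 0], 0], [255, [0, 0, 0], 0]]}}

```text
time_s: 11.88
tcp_pos: [0.5352, -0.1726, 0.0201]
eef_rot: [180.0, 0.0, 167.2]
contact_force: [0.6, -0.5, -0.5]
gripper_width: 0.0594
```

Emit:
{"name": "apply_moves", "arguments": {"plan": [[255, [0, 0, 0.01], 0], [255, [0, 0, 0], 0], [255, [0, 0, 0], 0]]}}

```text
time_s: 12.25
tcp_pos: [0.5353, -0.1726, 0.0201]
eef_rot: [-180.0, 0.0, 167.2]
contact_force: [-0.9, 1.5, 6.2]
gripper_width: 0.0594
```

Contact: +6 N upward. I'll release and lift.

Emit:
{"name": "apply_moves", "arguments": {"plan": [[160, [0, 0, 0], 0], [60, [0, 0, 0], 0], [0, [0, 0, 0], 0], [0, [0, 0, 0], 0], [0, [0, 0, 0], 0], [0, [0, 0, -0.2], 0], [0, [0, 0, -0.5], 0], [0, [0, 0, -0.7], 0], [0, [0, 0, -0.8], 0], [0, [0, 0, -0.6], 0], [0, [0, 0, 0], 0]]}}

```text
time_s: 13.62
tcp_pos: [0.5368, -0.1727, 0.1631]
eef_rot: [179.9, 0.3, 167.3]
contact_force: [0.2, -0.5, -0.5]
gripper_width: 0.0875
```

Emit:
{"name": "apply_moves", "arguments": {"plan": [[255, [0.01, 0.4, 0], 0], [255, [0.01, 0.7, 0], 0], [255, [0, 0.7, 0], 0], [255, [0, 0.7, 0], 0], [255, [0, 0.5, 0], 0], [255, [0, 0, 0], 0], [255, [0, 0, 0], 0], [255, [0, 0, 0], 0]]}}

```text
time_s: 14.62
tcp_pos: [0.5669, -0.0266, 0.1593]
eef_rot: [-180.0, -0.0, 167.2]
contact_force: [0.2, -0.3, 0.1]
gripper_width: 0.0131
```

```bash
python3 - <<'E'
from h import *
from plant import get_state,viewer
import pickle
np.set_printoptions(precision=4,suppress=True)
s=get_state();print(s["tcp_pos"],s["eef_rot"],s["gripper_width"])
c=viewer.capture("wrist");cv2.imwrite("pics/w6.png",c["frame"]);pickle.dump(wristcam(c,s),open("w6.pkl","wb"))
E
```

```text
[ 0.5669 -0.0266  0.1593] [-179.9831   -0.0326  167.1989] 0.013136106997234826
```

View pics/w6.png

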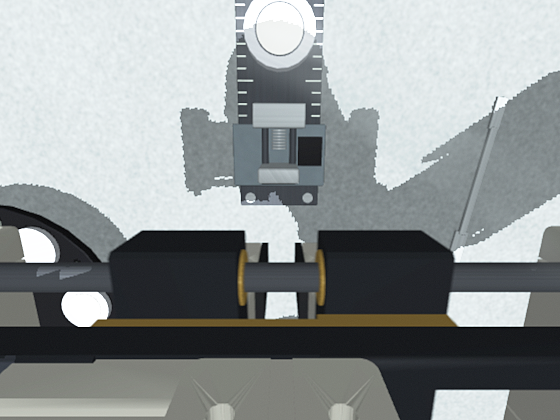

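The holder lies flat on the bed, centred, at about (281,31). The thumb plate's back edge is at about row 183.

```bash
python3 - <<'E'
from h import *
import pickle
np.set_printoptions(precision=4,suppress=True)
w=pickle.load(open("w6.pkl","rb"))
ex=np.array([.974,-.226,0]);ey=np.array([.226,.974,0]);O=np.array([.5204,-.235,.016])
for n,uv,z in(("disc",(281,31),.032),("jawedge",(279,103),.048),("tback",(279,183),.08),("tbL",(259,183),.08),("tbR",(299,183),.08)):
    p=onz(w,uv,z);print(n,p,"x,y",(p-O)@ex,(p-O)@ey)
t=np.array([.5669,-.0266,.16]);print("tcp",(t-O)@ex,(t-O)@ey)
E
```

```text
disc [ 0.5339 -0.1712  0.032 ] x,y -0.0012292465682208088 0.06515195863850329
jawedge [ 0.5483 -0.1156  0.048 ] x,y 0.00019428165970533998 0.1226169708514317
tback [ 0.5618 -0.0562  0.08  ] x,y -0.00011714667806642792 0.18351861895423832
tbL [ 0.5767 -0.0596  0.08  ] x,y 0.015196697975479623 0.18357703476907627
tbR [ 0.5468 -0.0528  0.08  ] x,y -0.01543349934376341 0.183460193572399
tcp -0.0018074000000000146 0.21349059999999995
```

Emit:
{"name": "apply_moves", "arguments": {"plan": [[255, [-0.03, 0, 0.4], 0], [255, [0, 0, 0.6], 0], [255, [0, 0, 0.6], 0], [255, [0, 0, 0.4], 0], [255, [0, 0, 0.2], 0], [255, [0, 0, 0], 0], [255, [0, 0, 0], 0], [255, [0, 0, 0], 0]]}}

```text
time_s: 15.68
tcp_pos: [0.5693, -0.0263, 0.0505]
eef_rot: [180.0, 0.1, 167.2]
contact_force: [-0.1, 0.7, 0.4]
gripper_width: 0.0007
```

Emit:
{"name": "apply_moves", "arguments": {"plan": [[255, [0, -0.1, 0], 0], [255, [0, -0.1, 0], 0], [255, [0, -0.1, 0], 0], [255, [0, -0.08, 0], 0], [255, [0, -0.05, 0], 0], [255, [0, -0.05, 0], 0], [255, [0, -0.05, 0], 0], [255, [0, -0.05, 0], 0], [255, [0, -0.05, 0], 0], [255, [0, 0, 0], 0]]}}

```text
time_s: 16.92
tcp_pos: [0.5617, -0.0573, 0.0495]
eef_rot: [-180.0, -0.0, 167.2]
contact_force: [-0.9, 1.8, 0.8]
gripper_width: 0.0001
```

```bash
cat > st.py <<'E'
from h import *
from plant import get_state,viewer
import pickle,sys
np.set_printoptions(precision=4,suppress=True)
ex=np.array([.974,-.226,0]);ey=np.array([.226,.974,0]);O=np.array([.5204,-.235,.016])
s=get_state();t=s["tcp_pos"]-O;print("tcp x,y",t@ex,t@ey,"F along y",s["contact_force"]@ey,s["contact_force"],s["time_s"])
c=viewer.capture("wrist");cv2.imwrite(f"pics/{sys.argv[1]}.png",c["frame"]);pickle.dump(wristcam(c,s),open(sys.argv[1]+".pkl","wb"))
E
python3 st.py w7
```

```text
tcp x,y 9.574612252184755e-05 0.18238784174593956 F along y 1.5101618508428118 [-0.922   1.7644  0.8184] 16.925
```

View pics/w7.png

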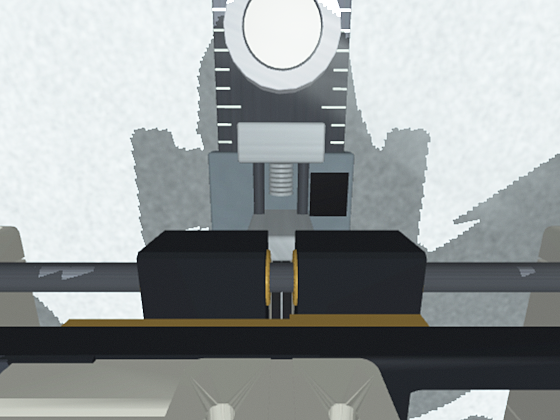

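Emit:
{"name": "apply_moves", "arguments": {"plan": [[255, [0, -0.08, 0], 0], [255, [0, -0.1, 0], 0], [255, [0, -0.1, 0], 0], [255, [0, -0.1, 0], 0], [255, [0, -0.1, 0], 0], [255, [0, -0.06, 0], 0], [255, [0, 0, 0], 0], [255, [0, 0, 0], 0]]}}

```text
time_s: 17.98
tcp_pos: [0.5558, -0.0835, 0.0495]
eef_rot: [-180.0, -0.0, 167.2]
contact_force: [-0.8, 2.4, 0.9]
gripper_width: 0.0003
```

```bash
python3 st.py w8; python3 - <<'E'
from h import *
import pickle
ey=np.array([.226,.974,0]);O=np.array([.5204,-.235,.016])
w=pickle.load(open("w7.pkl","rb"));print("jaw then",(onz(w,(281,123),.048)-O)@ey)
E
```

```text
tcp x,y 0.00021976435818885087 0.15556344946742873 F along y 2.1299556991161115 [-0.7954  2.3714  0.929 ] 17.975
jaw then 0.11064203369896634
```

View pics/w8.png

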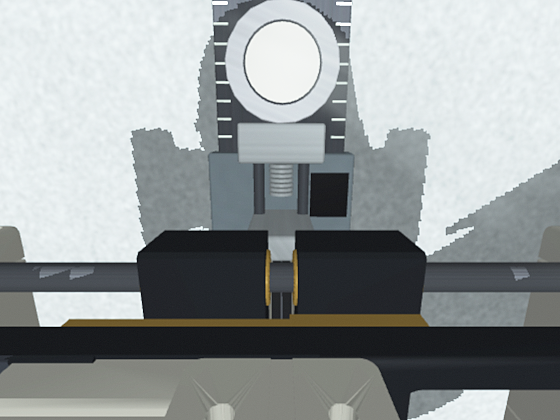

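The jaw follows with about 2 N of drag and is just about to touch the holder; roughly 24 mm remain.

Emit:
{"name": "apply_moves", "arguments": {"plan": [[255, [0, -0.06, 0], 0], [255, [0, -0.06, 0], 0], [255, [0, -0.06, 0], 0], [255, [0, -0.06, 0], 0], [255, [0, -0.06, 0], 0], [255, [0, -0.06, 0], 0], [255, [0, 0, 0], 0], [255, [0, 0, 0], 0]]}}

```text
time_s: 19.02
tcp_pos: [0.5518, -0.1011, 0.0495]
eef_rot: [-180.0, -0.0, 167.2]
contact_force: [-0.5, 2.6, 0.5]
gripper_width: 0.0008
```

```bash
python3 st.py w9
```

```text
tcp x,y 0.00035750006478520516 0.13752329341467903 F along y 2.3928661017926087 [-0.4766  2.5673  0.5162] 19.025
```

View pics/w9.png

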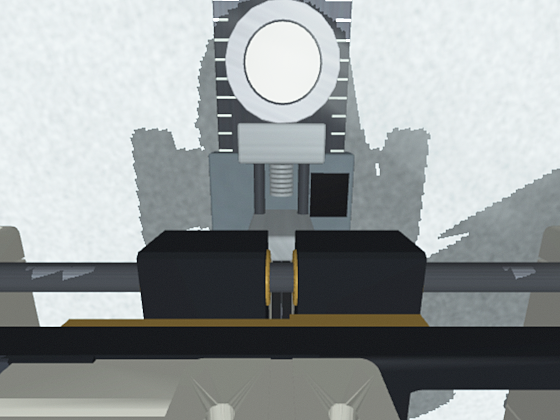

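Emit:
{"name": "apply_moves", "arguments": {"plan": [[255, [0, -0.04, 0], 0], [255, [0, -0.04, 0], 0], [255, [0, -0.03, 0], 0], [255, [0, 0, 0], 0], [255, [0, 0, 0], 0]]}}

```text
time_s: 19.7
tcp_pos: [0.5506, -0.1064, 0.0495]
eef_rot: [-180.0, -0.0, 167.2]
contact_force: [-0.8, 3.2, -0.3]
gripper_width: 0.0004
```

Emit:
{"name": "apply_moves", "arguments": {"plan": [[255, [0, -0.02, 0], 0], [255, [0, -0.02, 0], 0], [255, [0, 0, 0], 0], [255, [0, 0, 0], 0]]}}

```text
time_s: 20.2
tcp_pos: [0.5502, -0.1082, 0.0496]
eef_rot: [180.0, -0.0, 167.2]
contact_force: [-0.6, 4.3, -0.3]
gripper_width: 0.0004
```

Force is rising (3.2, then 4.3 N): the holder is now against both jaws. I'll press about 3.5 mm more and hold.

Emit:
{"name": "apply_moves", "arguments": {"plan": [[255, [0, -0.03, 0], 0], [255, [0, -0.03, 0], 0], [255, [0, -0.02, 0], 0], [255, [0, 0, 0], 0], [255, [0, 0, 0], 0]]}}

```text
time_s: 20.82
tcp_pos: [0.5495, -0.1116, 0.0496]
eef_rot: [180.0, 0.0, 167.2]
contact_force: [-1.3, 8.2, 1.0]
gripper_width: 0.0003
```

```bash
python3 st.py w10
```

```text
tcp x,y 0.0004188278117500492 0.12673576118749963 F along y 7.713230644350485 [-1.3181  8.225   0.9935] 20.825
```

View pics/w10.png

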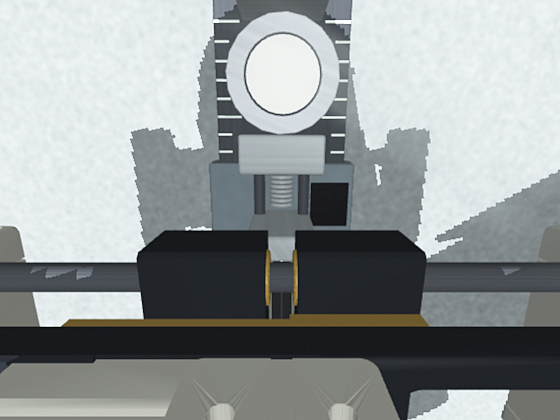

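About 8 N, and the spring is compressed short of its stop. I'll hold for 1.1 s.

Emit:
{"name": "apply_moves", "arguments": {"plan": [[255, [0, 0, 0], 0], [255, [0, 0, 0], 0], [255, [0, 0, 0], 0], [255, [0, 0, 0], 0], [255, [0, 0, 0], 0], [255, [0, 0, 0], 0], [255, [0, 0, 0], 0], [255, [0, 0, 0], 0], [255, [0, 0, 0], 0]]}}

```text
time_s: 22.0
tcp_pos: [0.5495, -0.1116, 0.0496]
eef_rot: [180.0, 0.0, 167.2]
contact_force: [-1.3, 9.0, 0.1]
gripper_width: 0.0006
```

Emit:
{"name": "apply_moves", "arguments": {"plan": [[255, [0, 0.05, 0], 0], [255, [0, 0.05, 0], 0], [255, [0, 0.05, 0], 0], [255, [0, 0.05, 0], 0], [255, [0, 0.1, 0], 0], [255, [0, 0.2, 0], 0], [255, [0, 0.2, 0], 0], [255, [0, 0, 0], 0], [255, [0, 0, 0], 0]]}}

```text
time_s: 23.12
tcp_pos: [0.557, -0.0779, 0.0495]
eef_rot: [-180.0, -0.0, 167.3]
contact_force: [-0.6, -0.5, -0.3]
gripper_width: 0.0004
```

Emit:
{"name": "apply_moves", "arguments": {"plan": [[255, [0, 0, -0.3], 0], [255, [0, 0, -0.6], 0], [255, [0, 0, -0.8], 0], [255, [0, 0, -0.6], 0], [255, [0, 0, -0.3], 0], [255, [0, 0, 0], 0], [255, [0, 0, 0], 0], [255, [0, 0, 0], 0]]}}

```text
time_s: 24.12
tcp_pos: [0.5564, -0.0782, 0.1782]
eef_rot: [-180.0, -0.1, 167.2]
contact_force: [-0.3, -0.6, -0.2]
gripper_width: 0.0006
```

```bash
python3 st.py w11
```

```text
tcp x,y -0.00040504447562855067 0.16089688627778156 F along y -0.6470218227872601 [-0.2882 -0.5974 -0.1831] 24.125
```

View pics/w11.png

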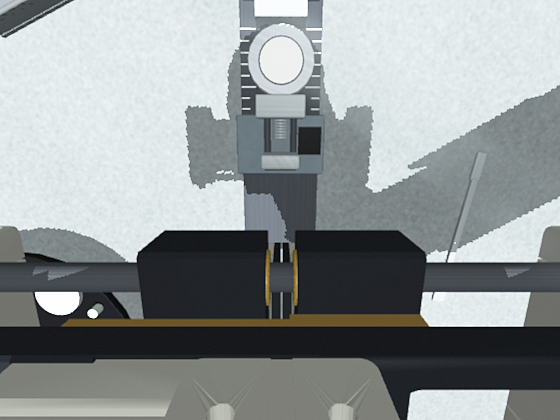

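```bash
python3 - <<'E'
from h import *
import pickle
from plant import viewer
ex=np.array([.974,-.226,0]);ey=np.array([.226,.974,0]);O=np.array([.5204,-.235,.016])
w=pickle.load(open("w11.pkl","rb"))
cv2.imwrite("pics/z11.png",cv2.resize(w["frame"][0:180,220:340],(480,600),interpolation=cv2.INTER_CUBIC)[:])
for n,uv,z in(("anv",(281,16.5),.048),("jaw",(281,95),.048),("disc",(281,60),.032),("tback",(281,167.5),.08)):
    p=onz(w,uv,z)-O;print(n,p@ex,p@ey)
S=viewer.capture("scene");cv2.imwrite("pics/s12.png",S["frame"])
E
```

```text
anv 4.627271101821694e-05 0.0008672281386182439
jaw -0.00022267500396040522 0.061600211821827636
disc -0.00012582351581128925 0.03031318400418096
tback -0.0004022348972707798 0.12098051796423173
```

View pics/z11.png

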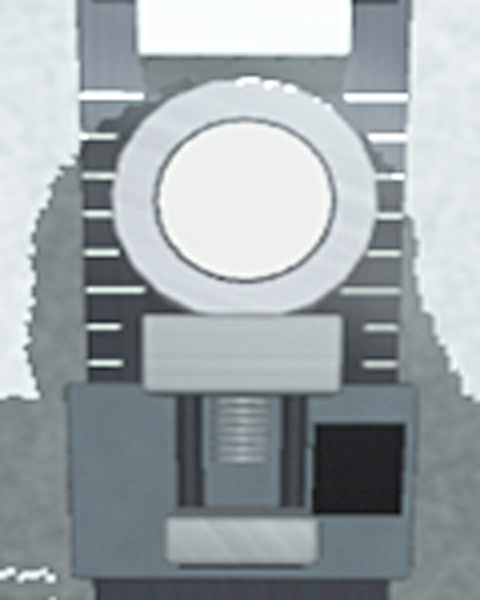

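View pics/s12.png

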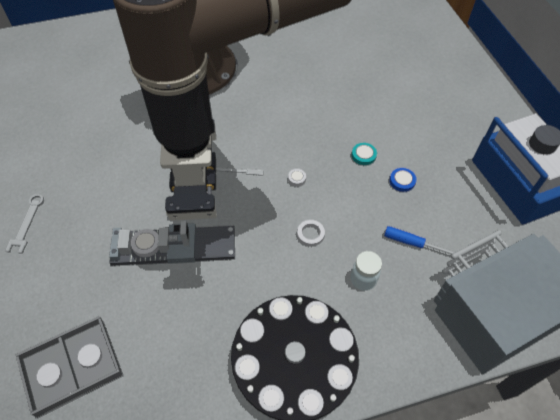

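The gap now measures 60.7 mm against a 60 mm holder, and the holder's centre is 30.3 mm from the anvil face. The bystanders sit where they were: ring at (311,232), small one at (297,177). The robot is clear, so I'm handing in.

```bash
python3 -c "
from plant import close_job
print(close_job())"
```

```text
the job is handed in; nothing more can be done
None
```

The large filled holder is gauged: it lies flat on the caliper bed with the jaw left closed on it. I handed the job in at about 24 s of the 54 s allowed; no verdict was reported.

- **Placing:** I set the holder down between the open jaws (gap about 122 mm) and let go. It touched down with about 6 N, lay flat, and was within about 1 mm of the centreline across the bed. Along the bed it measured about 4 mm past the exact middle, towards the sliding jaw. That was a rough reading from a partly cut-off view, and I did not correct it.
- **Pressing:** I pushed the thumb plate from behind until the holder sat against both jaws. I held 8–9 N for a little over a second, staying short of the spring's hard stop, then backed off and lifted clear.
- **Last checks:**
  - The wrist camera put the final gap at 60.7 mm for the 60 mm holder, within the 2 mm calibration.
  - The holder's centre was 30.3 mm from the anvil face.
  - The wrist force was back near zero.
  - The empty ring and the small holder were at their starting places in the scene view.
- **Disagreement:** the wrist camera and the two fixed cameras differed by about 3 mm along the bed direction. I used values between the two for the grasp and the wrist view for the placing.

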